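# Feed a finished lens through the chute's gravity flap

### The arm

A 7-joint arm with a two-finger parallel gripper is mounted at the origin on the work surface. World frame = base frame: x ahead of the robot, y to its left, z up, the work surface at z = 0. Lengths are in m, angles in rad, forces in N, time in s.
With the tool pointing down it reaches from about 0.4 to 0.85 m from the base axis. Payload 6.9 kg.
Tool frame: the origin (TCP) lies midway between the tips of the shut fingers; the grasp point (between the pads) lies 19 mm behind it; z points along the fingers, y is the direction in which the jaws open and shut (so a half turn about z gives the same grasp; the last joint's range is limited). The gripper opens to 85 mm and grips with 20 to 120 N. Pads are 22 mm wide; open, the fingers measure 114 mm over their backs; the gripper's body (76 mm by 85 mm) begins 54 mm behind the grasp point. The pads swing forward as they close: fully open they stand 13 mm farther back than shut.
Start: joints at [-1.218, 0.507, -0.238, 1.5, 0.126, 1.149, -0.155], TCP at [0.153, 0.606, 0.231] pointing down, gripper open.
Joint ranges: [-3.08, 3.08], [-0.24, 2.05], [-1.43, 1.35], [0, 2.5], [-1.52, 4.66], [0.17, 1.96], [-2.89, 2.89]. Speed limits (rad/s): [2.39, 2.39, 3.14, 3.14, 3.14, 3.14, 3.14].

### API

Orientations are given as [roll, pitch, yaw] about the fixed x, y, z axes, in that order (R = Rz(yaw) Ry(pitch) Rx(roll)).
In Python, from cell import r gives the robot as it stands. The module is installed in compiled form; this text tells all that it offers.
- The arm moves only by the tool jog_arm, never from a script. Its argument "targets" is a list of rows, each a list of 6 numbers: the shift along the tool's x, y, z in cm, then the turn, a rotation vector about the tool's x, y, z in rad. In form: [[dx, dy, dz, wx, wy, wz], ...]. A call has 1 to 20 rows; each row is the pose to reach, as a shift and turn from the pose commanded when the call began, along the tool's axes at that moment; what a row does not reach only later rows make up. A row lasts 1/8 s, in which the tool goes at most 62.5 mm and 10.7 degrees, less where a joint would pass 70% of its speed; a pose out of reach is approached as far as the arm can. A call with a gripper value outside its range is refused whole. "hand" is the gripper command: -1 is shut, 1 is fully open, values between are in proportion, set as the call begins (left out, the last holds). The fingers move at their own pace and stop on an object; the grip force is fixed at half the most. Time passes only in rows, so rows that repeat a pose let the fingers close. It gives the time, the measured TCP pose, the force and the opening at its end, in the units of the state.
- r.get_state(): the state, without advancing time (a new reading comes with each control period).
- r.snapshot(name): name is "scene" or "top" or "wrist"; returns the picture (480x640x3 uint8, blue, green, red); there is no depth.
- r.camera_info(name): a dict with "intrinsics" (3x3 intrinsics, pixels), "R" (3x3) and "t" (3): a world point X has camera coordinates R X + t; the wrist camera has in their place "T_tool_cam" (4x4, takes a point from camera to tool coordinates, whose origin is the TCP and whose axes are the flange's). Camera axes: x right, y down, z forward; pixel columns grow to the right and rows downward; lengths in m; the calibration is good to about 2 mm. The wrist camera is an equidistant fisheye: a pixel r from the principal point sees the ray r / f radians off the axis. A picture is of the moment at which its call begins: read the wrist's pose just before it. camera_info takes no time and is no camera call.
- r.job_done(): hands the job in, once; it reports no verdict.
The state is a dict: "t": time; "qpos": joint angles; "joint_vel": joint speeds; "joint_torque": joint torques, N m; "tcp_pos": TCP position; "orientation": TCP orientation; "ft_force": force on the tool from outside, world axes, zero at the start; "wrist_torque": the same for the moment, N m; "opening": finger opening in m.
Only numpy, scipy, OpenCV 4.12 (cv2) and the standard library are available. Lean on these libraries where they do the work, as an engineer would, in place of code of your own. Each camera call takes 0.05 s, during which the arm holds its last target.

### The job

Push the brass-rimmed amber lens along the chute, through the red gravity flap, and far enough into the tray that it is clear of the flap's swing; then draw the fingers back out so that the flap drops fully shut behind it. Slide the lens steadily, flat on the chute floor, without gripping, lifting or flicking it, and leave everything else on the bench where it is.

Things in the scene. Friction and masses are not known exactly. Their poses are not given: they have to be found in the camera images.
- lens_c (a point): centre (half-way up) of the amber lens in its brass rim: a flat disc 56 mm across and 12 mm thick, about 110 g, polished and slippery (friction about 0.3), lying loose on the chute floor in the wide mouth, before the flap
- chute: feed chute fixed to the bench. Origin on the bench surface directly under the flap's hinge line; x axis = feed direction (mouth towards -x, tray towards +x), z up. Floor plate 160 mm wide, from x = -175 to +155 mm, its top at z = 4 mm. Positions below named chute x, y, z are in this frame
- chute_mouth (a point): middle of the wide mouth, on the floor, at chute x = -165 mm; here the low wooden guide rails (top at z = 16 mm) are 150 mm apart
- chute_throat (a point): on the floor at chute x = -50 mm, where the rails have narrowed to 64 mm apart; from here they run parallel to x = -7 mm, just before the flap
- tray_centre (a point): middle of the open tray beyond the flap, on the floor, at chute x = +78 mm; tray 150 mm wide inside, walls up to z = 34 mm, inner face of its end wall at x = +149 mm
- hinge_line (a point): middle of the flap's hinge line, chute x = 0, z = 80 mm, line along chute y. It is carried by two brass posts at y = -77 and +77 mm, bosses 146 mm apart inside, 87 mm tall; nothing joins them across the top, so upright fingers pass between them
- flap (a joint): angle of the red U-shaped gravity flap in rad: 0 = shut (hanging on its stop), growing as its lower edge swings into the tray (chute +x) and up, to 1.45. It opens that way only and falls shut by itself; 60 g, no spring. Two side arms (y = -56 and +56 mm, 12 mm wide) carry a cross bar; between the arms 100 mm is open above the bar
- flap_bar (a point): centre of the flap's cross bar (14 mm tall, 124 wide, 4 thick); shut it is at chute x = 5, z = 15 mm. Lens, then upright fingers, push it ahead of them. It rests on the lens and cannot shut until the lens's trailing edge is past about x = +36 mm; upright fingers can go on until their front face is at about x = +57 mm
- knob: loose brass focusing knob, 38 mm wide, 31 mm tall, standing beside the chute; leave alone. Origin at the centre of its underside (of its length)
- spare: loose bare amber lens without a rim, 40 mm across, 7 mm thick, lying on the bench beside the chute; leave alone. Origin at the centre of its underside (of its length)
- hood: loose tortoiseshell viewer hood, an open box 70 x 130 x 55 mm; leave alone. Origin at the centre of its underside (of its length)
- burnisher: loose boxwood burnishing stick, 185 mm long, 16 mm thick; leave alone. Origin at the centre of its underside (of its length)
- jar: loose green glass jar with steel cap, 56 mm across, 70 mm tall; leave alone. Origin at the centre of its underside (of its length)
- driver: loose screwdriver lying on the bench; leave alone. Origin at the centre of its underside (of its length)
- vise: cast-iron bench vise with crank handle, fixed, about 120 x 110 x 130 mm, gripping a mahogany viewer frame that reaches 201 mm above the bench; origin under its centre
- lens: the same lens; origin at the centre of its underside, its z axis is the disc's axis

How it is judged:
By the outcome, as a careful person would: the job done as asked, in the order asked, and still so for the second after the job is handed in, with the robot touching nothing.
It also fails if it takes over 40 s, if anything falls off the work surface, if the arm or the gripper's body presses on something with over 40 N, if the wrist force passes 120 N, or if a joint passes its speed limit or range.

## Working session

There is one attempt and no reset: what is moved stays moved. The work goes in short steps, Python scripts to look and compute and a tool call to move; the robot and the scene stay as the last step left them, time stands still between calls to the robot, and variables do not carry over. Pictures are saved under pics/ and viewed, and the job is handed in when it is done.

Besides the shell and the picture viewer there is one more tool, called after "Emit:" as name(argument=value, ...) on one line, values as JSON. jog_arm: Moves the arm, as the interface text tells. Its arguments: {"type":"object","properties":{"targets":{"type":"array"},"hand":{"type":"number"}},"required":["targets"]}

```bash
mkdir -p pics
python3 - <<'E'
from cell import r
import cv2
print(r.get_state())
for n in ("scene","top","wrist"):
    cv2.imwrite(f"pics/{n}0.png",r.snapshot(n)); print(n,r.camera_info(n))
E
```

```text
{'t': 0.0, 'qpos': array([-1.21851849,  0.50831139, -0.23749737,  1.50114045,  0.12569058,
        1.14892164, -0.15480763]), 'joint_vel': array([-9.00835468e-04,  6.72666737e-04, -2.08735162e-05,  1.18552013e-05,
       -2.18026728e-04, -2.11641165e-04,  1.34102308e-03]), 'joint_torque': array([-1.27947711e-03, -6.20592070e+01, -2.18742102e+00, -2.49657530e+01,
        1.25370972e-02,  1.22777742e-02, -2.08268295e-05]), 'tcp_pos': array([0.15263849, 0.60554368, 0.23044253]), 'orientation': array([-3.13979911e+00,  4.54037920e-05,  2.89479758e+00]), 'ft_force': array([ 0.70228285, -0.74724334,  0.55839334]), 'wrist_torque': array([ 0.02329198,  0.01968771, -0.01560374]), 'opening': 0.08551027184349291}
scene {'intrinsics': array([[534.76517984,   0.        , 326.2032304 ],
       [  0.        , 534.76517984, 242.23312312],
       [  0.        ,   0.        ,   1.        ]]), 'R': array([[ 0.1105422 ,  0.99387082,  0.00110057],
       [ 0.55584307, -0.06090498, -0.82905311],
       [-0.82390467,  0.0922571 , -0.55916878]]), 't': array([-0.06067745, -0.21672488,  1.72332702])}
top {'in
[... 210 characters left out ...]
27521 ],
       [-0.97946483,  0.03076316, -0.19925429],
       [ 0.19906713, -0.00906213, -0.97994396]]), 't': array([9.35529851e-04, 5.28438413e-01, 1.00963467e+00])}
wrist {'intrinsics': array([[371.64829954,   0.        , 326.39061255],
       [  0.        , 371.64829954, 237.50325075],
       [  0.        ,   0.        ,   1.        ]]), 'T_tool_cam': array([[-4.11406348e-04, -9.57564589e-01, -2.88218474e-01,
         7.34099537e-02],
       [ 9.99998239e-01,  1.33824807e-04, -1.87202268e-03,
        -3.06414954e-04],
       [ 1.83115341e-03, -2.88218737e-01,  9.57562847e-01,
        -1.42146796e-01],
       [ 0.00000000e+00,  0.00000000e+00,  0.00000000e+00,
         1.00000000e+00]])}
```

View pics/scene0.png

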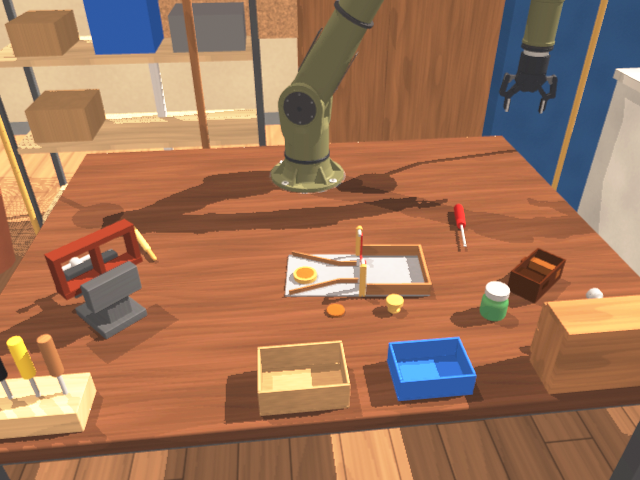

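View pics/top0.png

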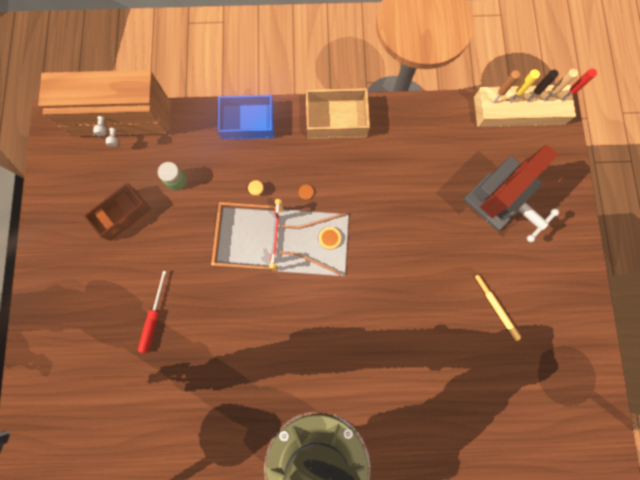

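View pics/wrist0.png

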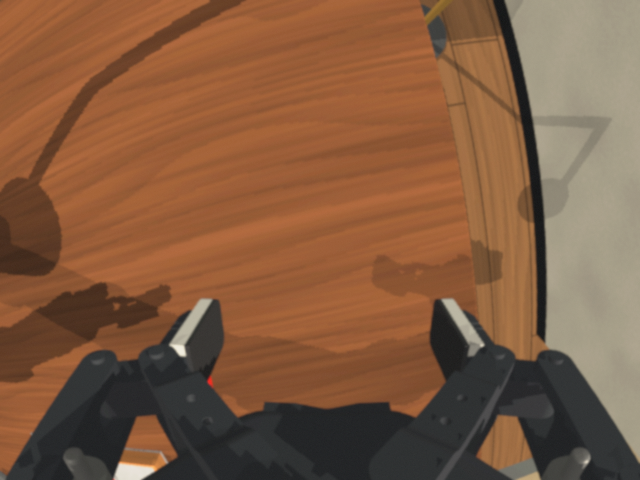

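The top view shows the lens at about (330,238), the flap at x≈277 and the tray to its left. The feed direction is therefore roughly world +y. I'll enlarge both views.

Run:
```python
import cv2
a=cv2.imread("pics/top0.png")[180:290,200:360]; cv2.imwrite("pics/top0c.png",cv2.resize(a,None,fx=5,fy=5,interpolation=cv2.INTER_CUBIC))
a=cv2.imread("pics/scene0.png")[215:325,275:435]; cv2.imwrite("pics/scene0c.png",cv2.resize(a,None,fx=5,fy=5,interpolation=cv2.INTER_CUBIC))
```

```text
(no output)
```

View pics/top0c.png

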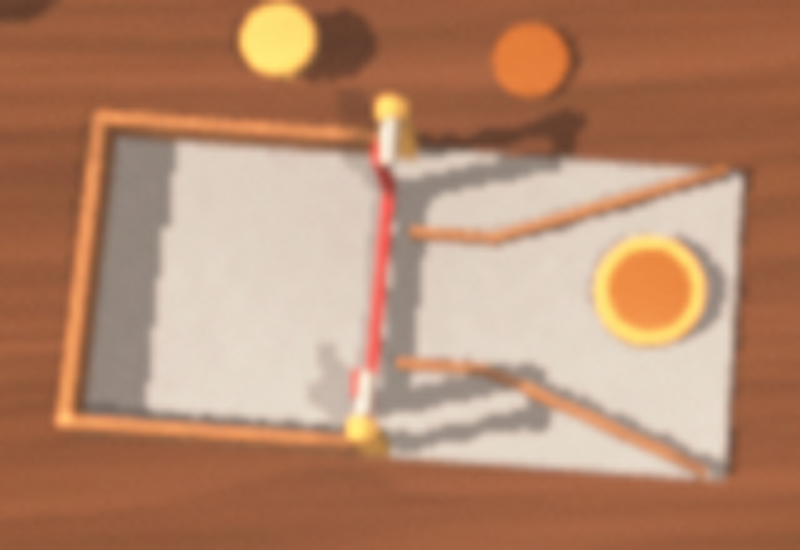

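View pics/scene0c.png

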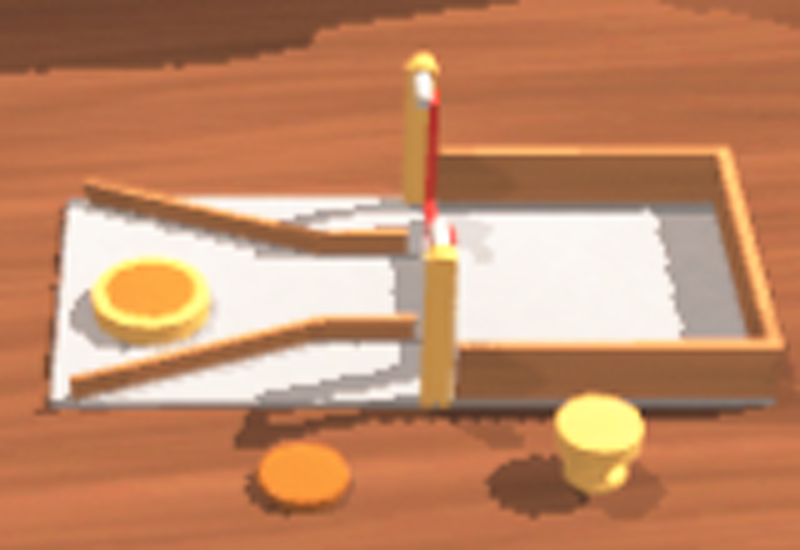

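```bash
cat > h.py <<'E'
from cell import r
import numpy as np, cv2
from scipy.optimize import least_squares
C={n:r.camera_info(n) for n in("scene","top")}
def proj(n,X):
    c=C[n];p=(c["R"]@np.atleast_2d(X).T).T+c["t"];p=p@c["intrinsics"].T;return p[:,:2]/p[:,2:]
def back(n,uv,z):
    c=C[n];d=c["R"].T@np.linalg.inv(c["intrinsics"])@[*uv,1];o=-c["R"].T@c["t"];return o+d*(z-o[2])/d[2]
def ch2w(p,X):
    X=np.atleast_2d(X)/1000.;c,s=np.cos(p[2]),np.sin(p[2])
    return np.c_[p[0]+c*X[:,0]-s*X[:,1],p[1]+s*X[:,0]+c*X[:,1],X[:,2]]
def w2ch(p,W):
    c,s=np.cos(p[2]),np.sin(p[2]);d=np.asarray(W)[:2]-p[:2]
    return 1000*np.array([c*d[0]+s*d[1],-s*d[0]+c*d[1],W[2]])
E
python3 - <<'E'
from h import *
T=[((-175,-80,4),(747,173)),((-175,80,4),(728,478)),((155,-80,34),(97,112)),((155,80,34),(60,422)),((0,-77,87),(391,105)),((0,77,87),(360,430)),((-50,-32,16),(495,240)),((-50,32,16),(490,368))]
S=[((-175,80,4),(68,200)),((-175,-80,4),(50,407)),((155,80,34),(722,150)),((155,-80,34),(782,345)),((0,77,87),(423,62)),((0,-77,87),(441,252))]
tu=np.array([b for a,b in T])/5+[200,180]-.4; su=np.array([b for a,b in S])/5+[275,215]-.4
ta=np.array([a for a,b in T]);sa=np.array([a for a,b in S])
def f(p,w=(1,1)): return np.r_[w[0]*(proj("top",ch2w(p,ta))-tu).ravel(),w[1]*(proj("scene",ch2w(p,sa))-su).ravel()]
for w in((1,1),(1,0),(0,1)):
    s=least_squares(f,[.5,.05,1.5],args=(w,)); p=s.x; print(w,p.round(4),np.round(s.fun.reshape(-1,2),1).tolist() if w==(1,1) else '')
    if w==(1,1): np.save("p.npy",p)
p=np.load("p.npy")
L=back("top",(651/5+199.6,290/5+179.6),.016); print(L,w2ch(p,L))
L=back("scene",(151/5+274.6,290/5+214.6),.016); print(L,w2ch(p,L))
E
```

```text
(1, 1) [0.54   0.0815 1.4695] [[-0.3, -0.3], [0.0, 0.3], [0.1, 0.0], [0.1, 0.7], [0.7, 0.7], [1.1, -0.8], [0.3, 0.0], [-0.7, -0.8], [0.1, -0.0], [0.2, -0.7], [1.1, -0.4], [0.1, 0.6], [-0.4, 0.1], [0.3, -0.3]]
(1, 0) [0.54   0.082  1.4667] 
(0, 1) [0.5402 0.081  1.474 ] 
[ 0.53849059 -0.04892068  0.016     ] [-129.948736    -11.71310108   16.        ]
[ 0.53772481 -0.04978663  0.016     ] [-130.88771722  -11.03885569   16.        ]
```

The two cameras agree on the fit: chute origin (0.540, 0.0815), yaw 1.4695, lens at chute (-130.4, -11.4) mm. Before choosing the jaw orientation I'll part-close the fingers, to see how wide the linkage is.

Emit:
jog_arm(targets=[[0, 0, 0, 0, 0, 0], [0, 0, 0, 0, 0, 0], [0, 0, 0, 0, 0, 0], [0, 0, 0, 0, 0, 0], [0, 0, 0, 0, 0, 0], [0, 0, 0, 0, 0, 0]], hand=-0.55)

```text
t: 0.9
tcp_pos: [0.1527, 0.6061, 0.2313]
orientation: [3.142, -0.0, 2.895]
ft_force: [-0.4, -0.3, -0.1]
opening: 0.0192
```

Run:
```python
from h import *
cv2.imwrite("pics/w1.png",r.snapshot("wrist"));cv2.imwrite("pics/s1.png",cv2.resize(r.snapshot("scene")[40:130,480:600],None,fx=6,fy=6,interpolation=cv2.INTER_CUBIC)); print(r.get_state())
```

```text
{'t': 1.0, 'qpos': array([-1.2184965 ,  0.50749755, -0.23761117,  1.50020677,  0.12573935,
        1.14887465, -0.15483771]), 'joint_vel': array([4.31004596e-04, 5.57123289e-04, 2.42560263e-04, 9.54646679e-04,
       1.51095989e-03, 5.69619955e-04, 2.10785984e-05]), 'joint_torque': array([ 3.35197901e-04, -6.20361328e+01, -2.18431793e+00, -2.49952251e+01,
        1.40029044e-02,  2.38973385e-03, -6.62547777e-06]), 'tcp_pos': array([0.15271759, 0.60605123, 0.23127455]), 'orientation': array([-3.14159017e+00,  1.73950613e-05,  2.89475803e+00]), 'ft_force': array([-0.33748574,  0.90366162,  0.6216118 ]), 'wrist_torque': array([-0.02999057,  0.02584744,  0.06288094]), 'opening': 0.019231841723181636}
```

View pics/w1.png

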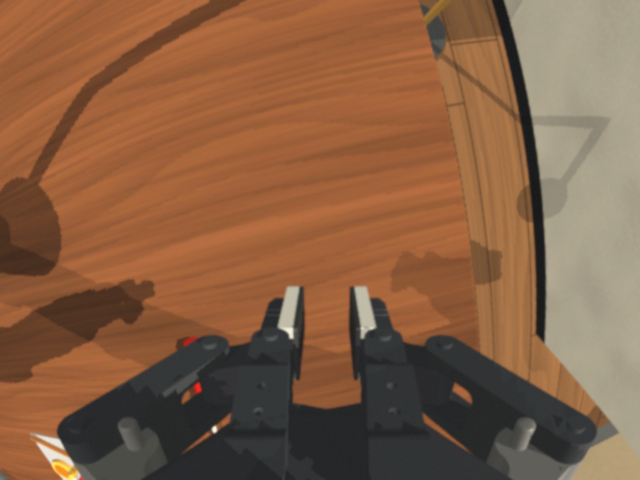

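View pics/s1.png

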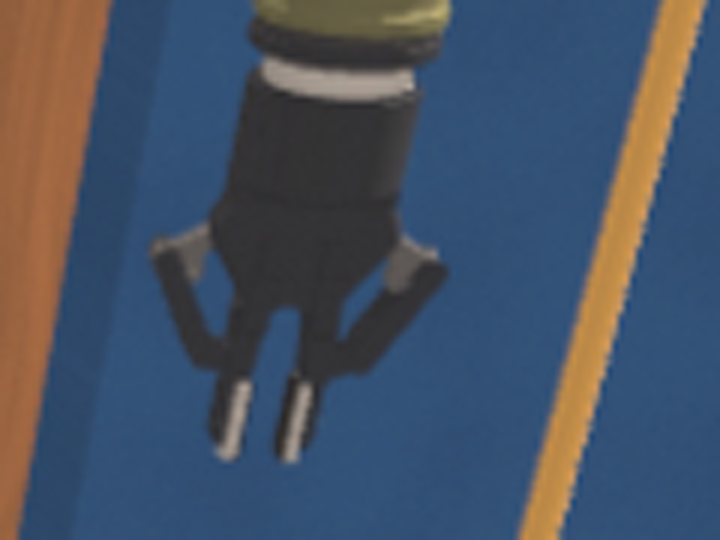

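```bash
cat >> h.py <<'E'
W=r.camera_info("wrist")
def wray(uv):
    K=W["intrinsics"];d=(np.array(uv)-K[:2,2])/K[0,0];th=np.hypot(*d);v=np.r_[d/th*np.sin(th),np.cos(th)]
    T=W["T_tool_cam"];return T[:3,3],T[:3,:3]@v
def wx(uv,x):
    o,d=wray(uv);return ((o+d*(x-o[0])/d[0])*1000).round(1)
E
python3 - <<'E'
from h import *
for n,uv in dict(padtipL=(293,287),padtipR=(357,287),elbowL=(197,340),bolt=(210,345),knuckL=(60,425),linkMid=(130,378),fbackL=(265,320),elbR=(450,340),knR=(592,430),fingtopbolt=(262,385),midedge=(160,362),q=(100,398)).items():
    print(n,wx(uv,0.011),wx(uv,0.0),wx(uv,.015))
E
```

```text
padtipL [ 11.  -14.2  -4.6] [  0.  -16.6  19.6] [ 15.  -13.3 -13.4]
padtipR [11.  11.8 -4.5] [ 0.  14.  19.7] [ 15.   11.1 -13.4]
elbowL [ 11.  -41.3 -46.9] [  0.  -48.5 -30.1] [ 15.  -38.7 -53. ]
bolt [ 11.  -36.2 -49.2] [  0.  -42.5 -32.9] [ 15.  -33.9 -55.2]
knuckL [ 11.  -65.  -92.4] [  0.  -76.4 -83.7] [ 15.  -60.8 -95.6]
linkMid [ 11.  -54.7 -69.4] [  0.  -64.3 -56.6] [ 15.  -51.2 -74.1]
fbackL [ 11.  -21.4 -32.2] [  0.  -25.2 -12.9] [ 15.  -20.1 -39.3]
elbR [ 11.   38.3 -46.6] [  0.   45.2 -29.7] [ 15.   35.9 -52.7]
knR [ 11.   62.8 -93.8] [  0.   73.9 -85.2] [ 15.   58.8 -96.9]
fingtopbolt [ 11.  -17.1 -67. ] [  0.  -20.1 -53.8] [ 15.  -16.  -71.8]
midedge [ 11.  -48.8 -60.3] [  0.  -57.4 -45.9] [ 15.  -45.7 -65.5]
q [ 11.  -59.3 -79.6] [  0.  -69.7 -68.6] [ 15.  -55.5 -83.6]
```

Measured from the wrist view, the linkage reaches about ±54 mm at 70 mm above the tips. With the jaws across the chute it would catch the flap arms near the hinge. I'll push with shut fingers and the jaw axis along the feed, so the hand is narrow across the chute. Next I'll plan that.

```bash
cat >> h.py <<'E'
from scipy.spatial.transform import Rotation as Ro
def rows(wps):
    """wps: (chute x,y mm, world z mm, tool-y heading relative to feed deg) -> tool shift cm & wz from current pose"""
    p=np.load("p.npy");s=r.get_state();R=Ro.from_euler("xyz",s["orientation"]).as_matrix()
    h0=np.arctan2(R[1,1],R[0,1]);print("now chute",w2ch(p,s["tcp_pos"]).round(1),"head",np.degrees(h0-p[2]).round(2),"t",s["t"])
    for x,y,z,h in wps:
        d=R.T@(ch2w(p,[x,y,z])[0]-s["tcp_pos"]);print((x,y,z,h),(100*d).round(2),round(h0-p[2]-np.radians(h),3))
E
python3 - <<'E'
from h import *
rows([(300,-30,231,0),(0,0,231,0),(-187.4,-19.3,231,7.9),(-187.4,-19.3,60,7.9)])
p=np.load("p.npy");print(ch2w(p,[[300,-30,0],[-187,-19,0]]))
E
```

```text
now chute [482.6 438.3 231.3] head -8.34 t 1.0
(300, -30, 231, 0) [-4.899e+01 -1.128e+01  3.000e-02] -0.145
(0, 0, 231, 0) [-5.037e+01 -4.140e+01  3.000e-02] -0.145
(-187.4, -19.3, 231, 7.9) [-5.499e+01 -5.966e+01  3.000e-02] -0.283
(-187.4, -19.3, 60, 7.9) [-54.99 -59.66  17.13] -0.283
[[ 0.60018097  0.37697206  0.        ]
 [ 0.53996831 -0.10641643  0.        ]]
```

Emit:
jog_arm(targets=[[-4.5, -2.2, 0, 0, 0, -0.03], [-9, -4.5, 0, 0, 0, -0.06], [-13.5, -6.8, 0, 0, 0, -0.09], [-18, -9, 0, 0, 0, -0.12], [-22.5, -11.2, 0, 0, 0, -0.15], [-27, -13.5, 0, 0, 0, -0.18], [-31.5, -16, 0, 0, 0, -0.2], [-36, -19, 0, 0, 0, -0.22], [-38.5, -23.5, 0, 0, 0, -0.24], [-41, -28, 0, 0, 0, -0.26], [-43.5, -32.5, 0, 0, 0, -0.28], [-45.5, -37, 0, 0, 0, -0.283], [-47.5, -41.5, 0, 0, 0, -0.283], [-49.5, -46, 0, 0, 0, -0.283], [-51.5, -50.5, 0, 0, 0, -0.283], [-53.5, -55, 0, 0, 0, -0.283], [-55, -59.7, 0, 0, 0, -0.283], [-55, -59.7, 4, 0, 0, -0.283], [-55, -59.7, 9, 0, 0, -0.283], [-55, -59.7, 13, 0, 0, -0.283]], hand=-1)

```text
t: 3.5
tcp_pos: [0.5398, -0.1074, 0.0998]
orientation: [3.141, -0.0, -3.106]
ft_force: [0.4, 0.0, 0.1]
opening: -0.0005
```

Run:
```python
from h import *
cv2.imwrite("pics/w2.png",r.snapshot("wrist"));a=r.snapshot("scene")[195:325,240:440];cv2.imwrite("pics/s2.png",cv2.resize(a,None,fx=4,fy=4,interpolation=cv2.INTER_CUBIC))
rows([(-187.4,-19.3,40,7.9),(-187.4,-19.3,8,7.9)])
```

```text
now chute [-187.7  -16.6   97.7] head 7.89 t 3.6
(-187.4, -19.3, 40, 7.9) [-0.31 -0.02  5.77] -0.0
(-187.4, -19.3, 8, 7.9) [-0.34 -0.03  8.97] -0.0
```

View pics/w2.png

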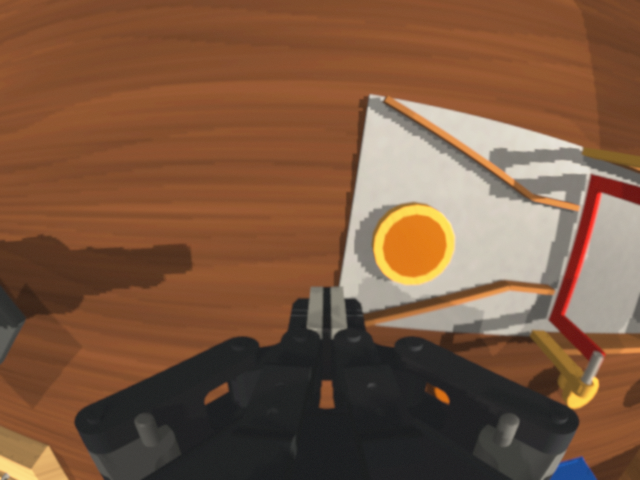

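View pics/s2.png

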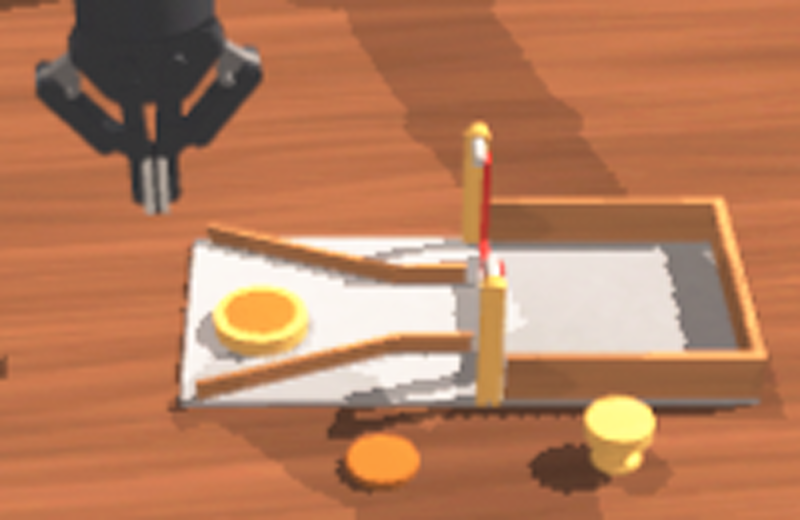

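Run:
```python
from h import *
p=np.load("p.npy");s=r.get_state();R=Ro.from_euler("xyz",s["orientation"]).as_matrix()
o,d=wray((414,244));o=s["tcp_pos"]+R@o;d=R@d;print("lens",w2ch(p,o+d*(.016-o[2])/d[2]).round(1))
for uv in [(310,287),(344,287),(306,330),(362,303),(292,303),(290,325),(364,325)]: print(uv,wx(uv,.011),wx(uv,0))
a=cv2.imread("pics/w2.png")[270:380,250:400];cv2.imwrite("pics/w2c.png",cv2.resize(a,None,fx=5,fy=5,interpolation=cv2.INTER_CUBIC))
```

```text
lens [-132.7   -6.5   16. ]
(310, 287) [11.  -7.3 -4.1] [ 0.  -8.5 20.2]
(344, 287) [11.   6.6 -4.1] [ 0.   7.8 20.2]
(306, 330) [ 11.   -7.1 -38.1] [  0.   -8.3 -19.8]
(362, 303) [ 11.   12.7 -18.7] [ 0.  14.9  3. ]
(292, 303) [ 11.  -13.3 -18.7] [  0.  -15.6   3. ]
(290, 325) [ 11.  -12.6 -35. ] [  0.  -14.8 -16.2]
(364, 325) [ 11.   11.9 -35. ] [  0.   14.1 -16.1]
```

View pics/w2c.png

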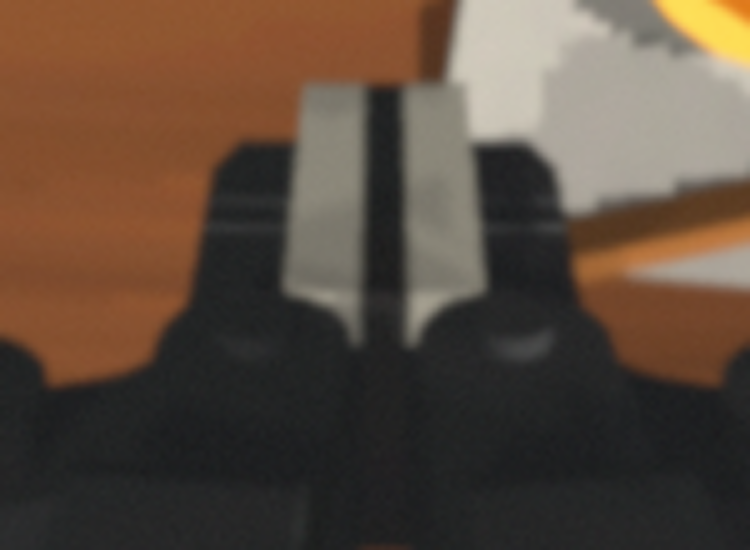

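Run:
```python
from h import *
p=np.load("p.npy");s=r.get_state();a=r.snapshot("wrist");cv2.imwrite("pics/w3.png",cv2.resize(a[80:340,330:640],None,fx=2.5,fy=2.3,interpolation=cv2.INTER_CUBIC));s2=r.get_state()
print(s["tcp_pos"],s2["tcp_pos"],s["orientation"])
R=Ro.from_euler("xyz",s["orientation"]).as_matrix()
for uv,z in [((414,244),.016),((370,95),.004),((533,196),.016),((505,287),.016),((587,181),.02)]:
    o,d=wray(uv);o=s["tcp_pos"]+R@o;d=R@d;print(uv,w2ch(p,o+d*(z-o[2])/d[2]).round(1))
```

```text
[ 0.53750981 -0.10683028  0.09773816] [ 0.53902501 -0.10698232  0.10009718] [ 3.14004564 -0.00722099 -3.10522157]
(414, 244) [-132.7   -6.5   16. ]
(370, 95) [-174.4   82.5    4. ]
(533, 196) [-53.7  38.5  16. ]
(505, 287) [-57.2 -29.1  16. ]
(587, 181) [-11.   58.2  20. ]
```

View pics/w3.png

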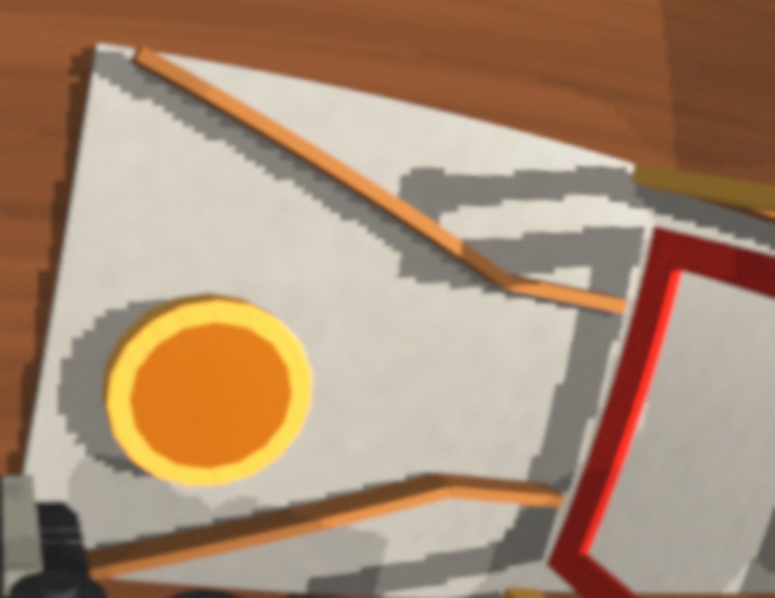

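Allowing for about 2 mm of noise in the pose reading, the wrist view agrees with the fit. The bare fingertips are about ±7 mm thick along the feed and the dark finger backs about ±13 mm. I'll lean the hand back 10° so the elbow joints stay clear of the lifted bar, then descend and make contact.

Emit:
jog_arm(targets=[[0, 0, 4, -0.09, 0, 0], [0, 0, 7.5, -0.175, 0, 0], [0, 0, 9.3, -0.175, 0, 0], [0, 0, 9.3, -0.175, 0, 0], [0, 0.7, 9.3, -0.175, 0, 0], [0, 1.3, 9.3, -0.175, 0, 0], [0, 1.8, 9.3, -0.175, 0, 0], [0, 2.3, 9.3, -0.175, 0, 0], [0, 2.8, 9.3, -0.175, 0, 0], [0, 3.2, 9.3, -0.175, 0, 0], [0, 3.2, 9.3, -0.175, 0, 0]])

```text
t: 5.03
tcp_pos: [0.539, -0.0749, 0.0083]
orientation: [2.966, -0.0, -3.105]
ft_force: [-0.6, 0.3, 0.4]
opening: -0.0
```

```bash
cat > look.py <<'E'
from h import *
import sys
n=sys.argv[1]
s=[r.get_state()]
a=r.snapshot("wrist");cv2.imwrite(f"pics/w{n}.png",a)
a=r.snapshot("scene")[195:325,240:440];cv2.imwrite(f"pics/s{n}.png",cv2.resize(a,None,fx=4,fy=4,interpolation=cv2.INTER_CUBIC))
s.append(r.get_state());p=np.load("p.npy")
for q in s: print(w2ch(p,q["tcp_pos"]).round(1),q["orientation"].round(3),q["ft_force"].round(1),q["t"])
E
python3 look.py 4
```

```text
[-155.7  -14.8    8.3] [ 2.966 -0.    -3.105] [-0.6  0.3  0.4] 5.025
[-156.1  -14.9    8.2] [ 2.967 -0.    -3.105] [0.3 0.3 0.3] 5.125
```

View pics/w4.png

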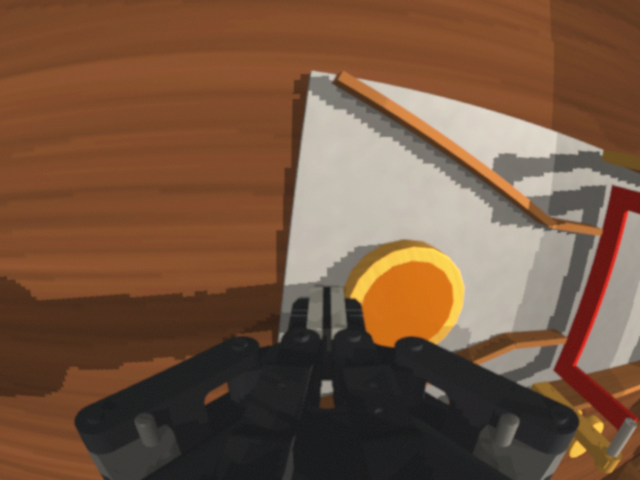

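View pics/s4.png

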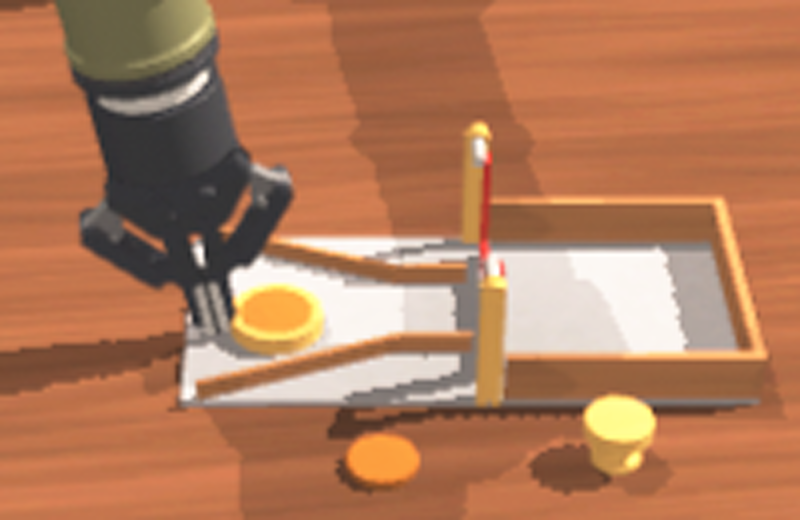

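The lens is touching the fingers and has moved about 10 mm, which matches 7 mm from TCP to tip face. Next are the rows into the throat, straightening up on the way.

```bash
cat >> h.py <<'E'
def ori(h,tilt):
    p=np.load("p.npy");a=p[2]+np.radians(h);y=np.array([np.cos(a),np.sin(a),0]);x=np.array([-y[1],y[0],0]);z=np.array([0,0,-1.])
    return np.c_[x,y,z]@Ro.from_rotvec([tilt,0,0]).as_matrix()
def plan(start,wps):
    """each: x,y,z mm chute, heading deg, tilt rad"""
    p=np.load("p.npy");R=ori(*start[3:]);o=ch2w(p,start[:3])[0]
    for w in wps:
        d=100*R.T@(ch2w(p,w[:3])[0]-o);v=Ro.from_matrix(R.T@ori(*w[3:])).as_rotvec()
        print(w,d.round(2).tolist(),v.round(3).tolist())
E
python3 - <<'E'
from h import *
s=(-155.7,-14.9,8,7.9,-.175)
print(Ro.from_matrix(ori(7.9,-.175)).as_euler("xyz"))
w=[]
for i in range(1,17):
    x=-155.7+7*i
    f=np.clip((x+127)/50,0,1); h=7.9*(1-f); y=-h/7.9*0-35*np.sin(np.radians(h))+ (min(0,-10.1+ (x+155.7)*10.1/62))
    w.append((round(x,1),round(y,1),8,round(h,1),-.175))
plan(s,w)
E
```

```text
[ 2.96659265  0.         -3.10505361]
(-148.7, np.float64(-13.8), 8, np.float64(7.9), -0.175) [0.01, 0.7, 0.12] [0.0, 0.0, 0.0]
(-141.7, np.float64(-12.6), 8, np.float64(7.9), -0.175) [0.04, 1.4, 0.25] [0.0, 0.0, 0.0]
(-134.7, np.float64(-11.5), 8, np.float64(7.9), -0.175) [0.05, 2.09, 0.37] [0.0, 0.0, 0.0]
(-127.7, np.float64(-10.3), 8, np.float64(7.9), -0.175) [0.07, 2.79, 0.49] [0.0, 0.0, 0.0]
(-120.7, np.float64(-8.6), 8, np.float64(6.9), -0.175) [0.14, 3.5, 0.62] [-0.0, -0.003, 0.017]
(-113.7, np.float64(-6.8), 8, np.float64(5.8), -0.175) [0.23, 4.21, 0.74] [0.0, -0.006, 0.036]
(-106.7, np.float64(-5.0), 8, np.float64(4.7), -0.175) [0.31, 4.91, 0.87] [0.0, -0.01, 0.055]
(-99.7, np.float64(-3.2), 8, np.float64(3.6), -0.175) [0.39, 5.62, 0.99] [0.0, -0.013, 0.074]
(-92.7, np.float64(-1.5), 8, np.float64(2.5), -0.175) [0.46, 6.33, 1.12] [0.0, -0.016, 0.093]
(-85.7, np.float64(-0.8), 8, np.float64(1.4), -0.175) [0.43, 7.02, 1.24] [-0.0, -0.02, 0.112]
(-78.7, np.float64(-0.2), 8, np.float64(0.3), -0.175) [0.4, 7.71, 1.36] [-0.0, -0.023, 0.131]
(-71.7, np.float64(0.0), 8, np.float64(0.0), -0.175) [0.32, 8.39, 1.48] [-0.0, -0.024, 0.136]
(-64.7, np.float64(0.0), 8, np.float64(0.0), -0.175) [0.23, 9.08, 1.61] [-0.0, -0.024, 0.136]
(-57.7, np.float64(0.0), 8, np.float64(0.0), -0.175) [0.13, 9.76, 1.73] [-0.0, -0.024, 0.136]
(-50.7, np.float64(0.0), 8, np.float64(0.0), -0.175) [0.03, 10.44, 1.85] [-0.0, -0.024, 0.136]
(-43.7, np.float64(0.0), 8, np.float64(0.0), -0.175) [-0.06, 11.13, 1.97] [-0.0, -0.024, 0.136]
```

Emit:
jog_arm(targets=[[0, 0.7, 0.12, 0, 0, 0], [0.03, 1.4, 0.25, 0, 0, 0], [0.05, 2.1, 0.37, 0, 0, 0], [0.08, 2.8, 0.49, 0, 0, 0], [0.14, 3.5, 0.62, 0, -0.003, 0.017], [0.23, 4.2, 0.74, 0, -0.006, 0.036], [0.31, 4.9, 0.87, 0, -0.01, 0.055], [0.39, 5.6, 0.99, 0, -0.013, 0.074], [0.45, 6.3, 1.12, 0, -0.016, 0.093], [0.43, 7.0, 1.24, 0, -0.02, 0.112], [0.4, 7.7, 1.36, 0, -0.023, 0.131], [0.34, 8.2, 1.45, 0, -0.024, 0.136], [0.32, 8.4, 1.48, 0, -0.024, 0.136]])

```text
t: 6.75
tcp_pos: [0.5327, 0.0103, 0.0083]
orientation: [2.967, -0.0, 3.04]
ft_force: [-0.9, -0.8, 0.2]
opening: -0.0001
```

```bash
python3 look.py 5
python3 - <<'E'
from h import *
plan((-71.7,0,8,0,-.175),[(x,0,8,0,-.175) for x in (-60,-40,-20,0,20,30,36)])
E
```

```text
[-71.6   0.    8.3] [ 2.967 -0.     3.04 ] [-0.9 -0.8  0.2] 6.75
[-71.8  -0.    8.3] [ 2.967 -0.     3.04 ] [-0.2 -0.6  0.1] 6.85
(-60, 0, 8, 0, -0.175) [0.0, 1.15, 0.2] [0.0, 0.0, 0.0]
(-40, 0, 8, 0, -0.175) [0.0, 3.12, 0.55] [0.0, 0.0, 0.0]
(-20, 0, 8, 0, -0.175) [0.0, 5.09, 0.9] [0.0, 0.0, 0.0]
(0, 0, 8, 0, -0.175) [0.0, 7.06, 1.25] [0.0, 0.0, 0.0]
(20, 0, 8, 0, -0.175) [0.0, 9.03, 1.6] [0.0, 0.0, 0.0]
(30, 0, 8, 0, -0.175) [0.0, 10.01, 1.77] [0.0, 0.0, 0.0]
(36, 0, 8, 0, -0.175) [0.0, 10.61, 1.88] [0.0, 0.0, 0.0]
```

View pics/w5.png

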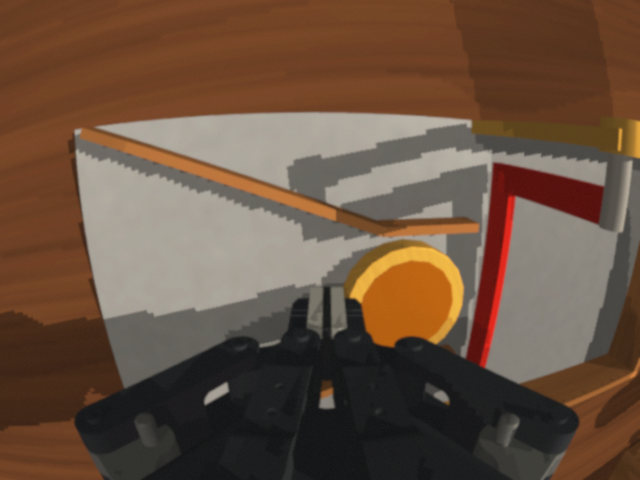

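View pics/s5.png

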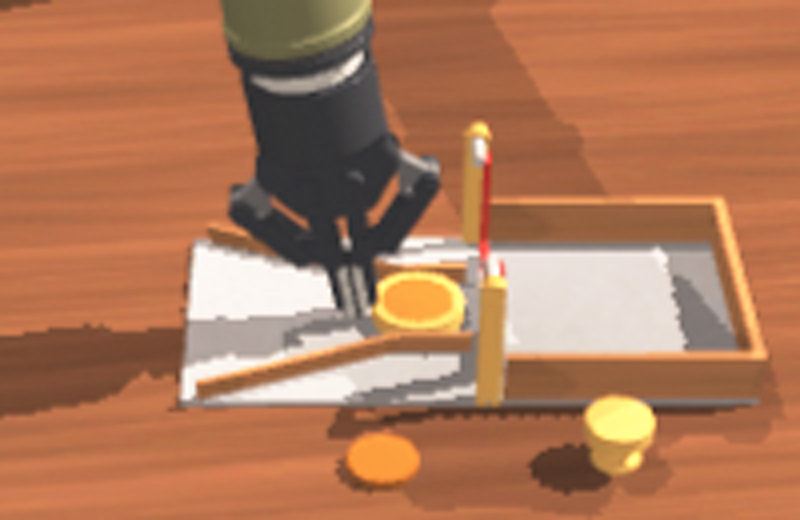

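The lens is in the throat and centred, still touching the fingers. Now through the flap in even steps.

Emit:
jog_arm(targets=[[0, 0.7, 0.12, 0, 0, 0], [0, 1.4, 0.25, 0, 0, 0], [0, 2.1, 0.37, 0, 0, 0], [0, 2.8, 0.49, 0, 0, 0], [0, 3.5, 0.62, 0, 0, 0], [0, 4.2, 0.74, 0, 0, 0], [0, 4.9, 0.87, 0, 0, 0], [0, 5.6, 0.99, 0, 0, 0], [0, 6.3, 1.11, 0, 0, 0], [0, 7.0, 1.24, 0, 0, 0], [0, 7.7, 1.36, 0, 0, 0], [0, 8.2, 1.45, 0, 0, 0], [0, 8.4, 1.48, 0, 0, 0]])

```text
t: 8.48
tcp_pos: [0.5414, 0.0951, 0.0084]
orientation: [2.967, -0.0, 3.04]
ft_force: [-0.2, -0.5, -0.3]
opening: 0.0001
```

```bash
python3 look.py 6
```

```text
[13.7 -0.   8.4] [ 2.967 -0.     3.04 ] [-0.2 -0.5 -0.3] 8.475
[13.5 -0.   8.4] [ 2.967 -0.     3.04 ] [-0.3 -0.7  0. ] 8.575
```

View pics/w6.png

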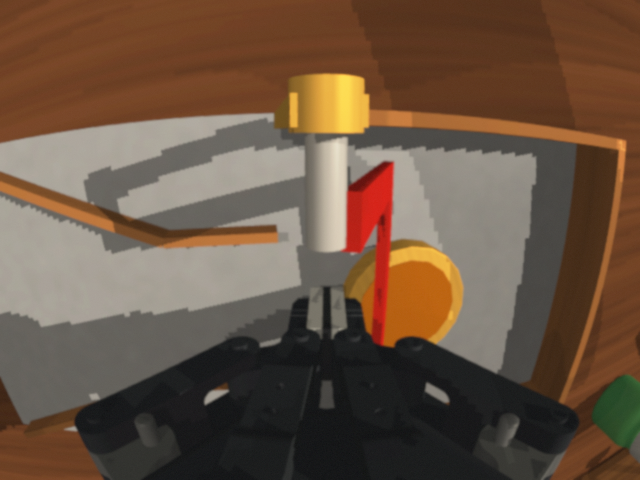

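View pics/s6.png

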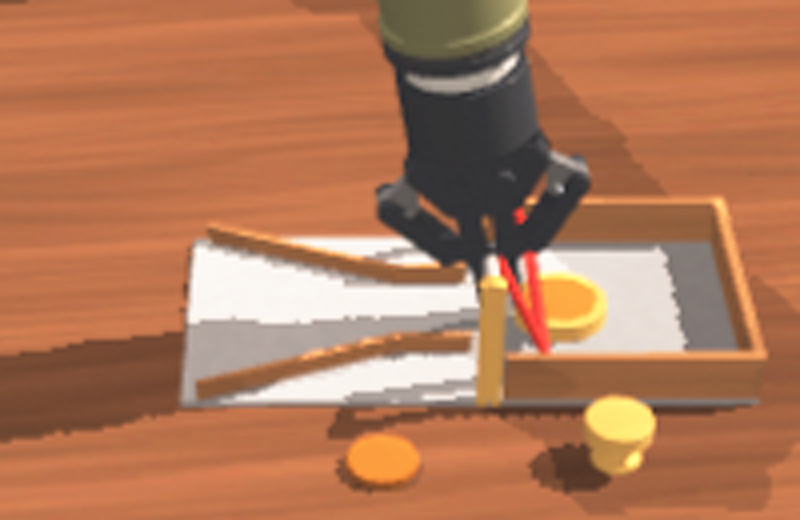

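The flap is riding on the fingers and lens, with no abnormal force. The lens's trailing edge is at about x=+21. I need about 24 mm more.

Emit:
jog_arm(targets=[[0, 0.4, 0.07, 0, 0, 0], [0, 0.9, 0.16, 0, 0, 0], [0, 1.4, 0.25, 0, 0, 0], [0, 1.8, 0.32, 0, 0, 0], [0, 2.2, 0.39, 0, 0, 0], [0, 2.4, 0.42, 0, 0, 0], [0, 2.4, 0.42, 0, 0, 0]])

```text
t: 9.45
tcp_pos: [0.5439, 0.1192, 0.0084]
orientation: [2.967, -0.0, 3.04]
ft_force: [0.2, -1.0, 0.1]
opening: 0.0002
```

```bash
python3 look.py 7
```

```text
[37.9 -0.   8.4] [ 2.967 -0.     3.04 ] [ 0.2 -1.   0.1] 9.45
[37.7 -0.1  8.4] [ 2.966 -0.     3.04 ] [0.4 0.2 0.1] 9.55
```

View pics/w7.png

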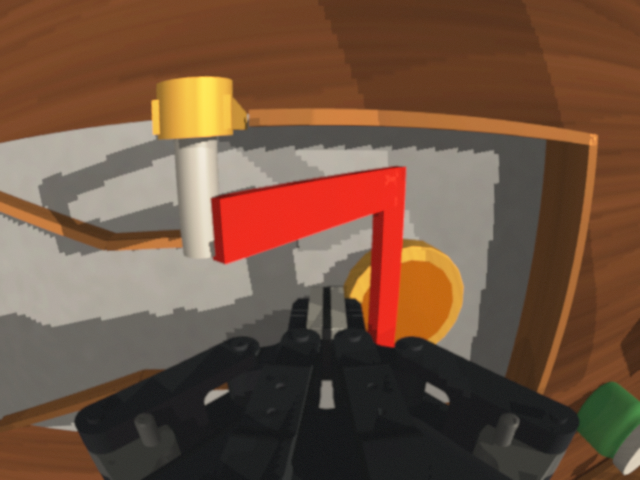

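View pics/s7.png

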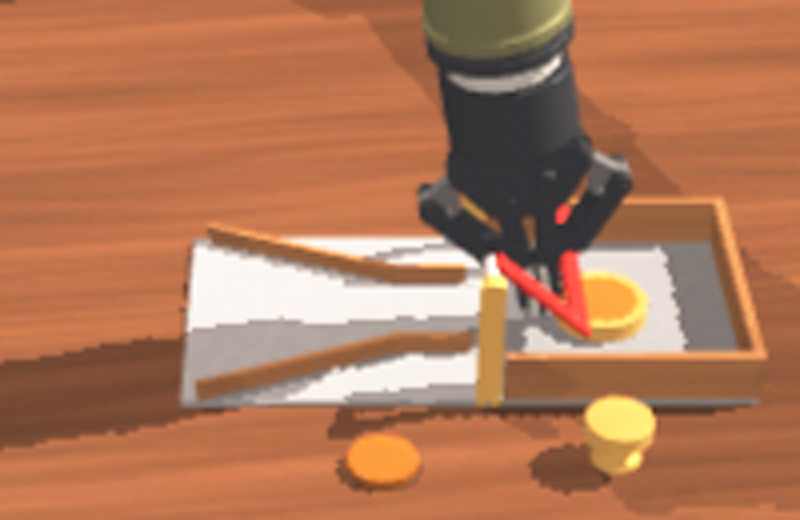

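Run:
```python
from h import *
p=np.load("p.npy")
for n in "67":
    a=cv2.imread(f"pics/s{n}.png")
for uv in [(648,302),(607,272),(646,310)]: print(w2ch(p,back("scene",(uv[0]/4+239.6,uv[1]/4+194.6),.015)).round(1))
```

```text
[100.   -1.7  15. ]
[78.8 28.8 15. ]
[97.8 -9.6 15. ]
```

The leading edge is at x≈100, so the trailing edge is at ≈44.5, past the +36 limit. Now I'll draw straight back gently and then lift.

Emit:
jog_arm(targets=[[0, -0.5, -0.09, 0, 0, 0], [0, -1.1, -0.19, 0, 0, 0], [0, -1.7, -0.3, 0, 0, 0], [0, -2.3, -0.41, 0, 0, 0], [0, -2.9, -0.51, 0, 0, 0], [0, -3.5, -0.62, 0, 0, 0], [0, -4.1, -0.72, 0, 0, 0], [0, -4.7, -0.83, 0, 0, 0], [0, -5.3, -0.93, 0, 0, 0], [0, -6.0, -1.06, 0, 0, 0], [0, -7.0, -1.23, 0, 0, 0], [0, -8.0, -1.41, 0, 0, 0], [0, -9.0, -1.59, 0, 0, 0], [0, -9.6, -1.7, 0, 0, 0], [0, -9.1, -4.5, 0, 0, 0], [0, -8.4, -8.5, 0, 0, 0], [0, -7.7, -12.5, 0, 0, 0], [0, -7.7, -12.5, 0, 0, 0], [0, -7.7, -12.5, 0, 0, 0]])

```text
t: 11.92
tcp_pos: [0.5336, 0.0218, 0.1178]
orientation: [2.967, -0.0, 3.04]
ft_force: [-0.2, -0.3, 0.1]
opening: 0.0
```

```bash
python3 look.py 8
python3 - <<'E'
from h import *
a=r.snapshot("top")[160:290,200:360]; cv2.imwrite("pics/t8.png",cv2.resize(a,None,fx=4.6,fy=4.6,interpolation=cv2.INTER_CUBIC))
E
```

```text
[-60.1   0.3 117.8] [ 2.967 -0.     3.04 ] [-0.2 -0.3  0.1] 11.925
[-60.1   0.7 117. ] [ 2.967e+00 -2.000e-03  3.040e+00] [0.8 1.  0.3] 12.025
```

View pics/w8.png

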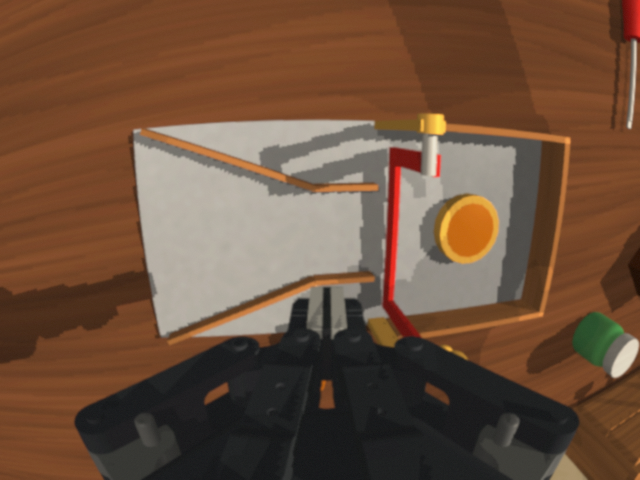

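View pics/s8.png

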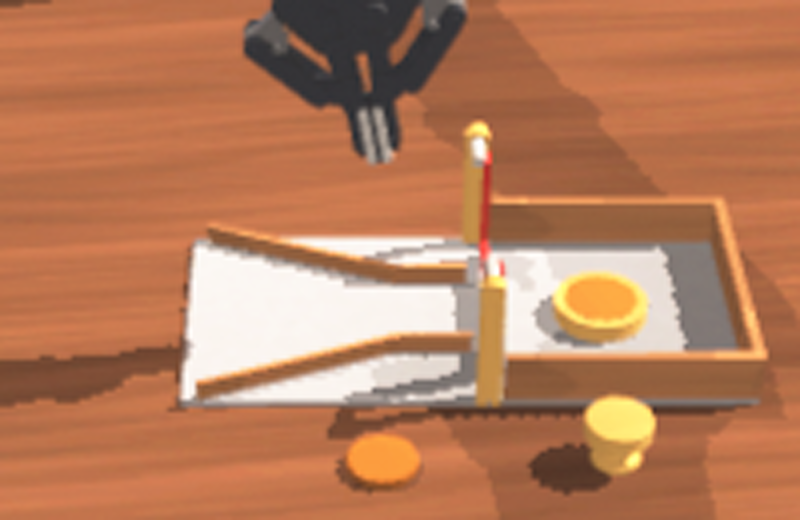

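View pics/t8.png

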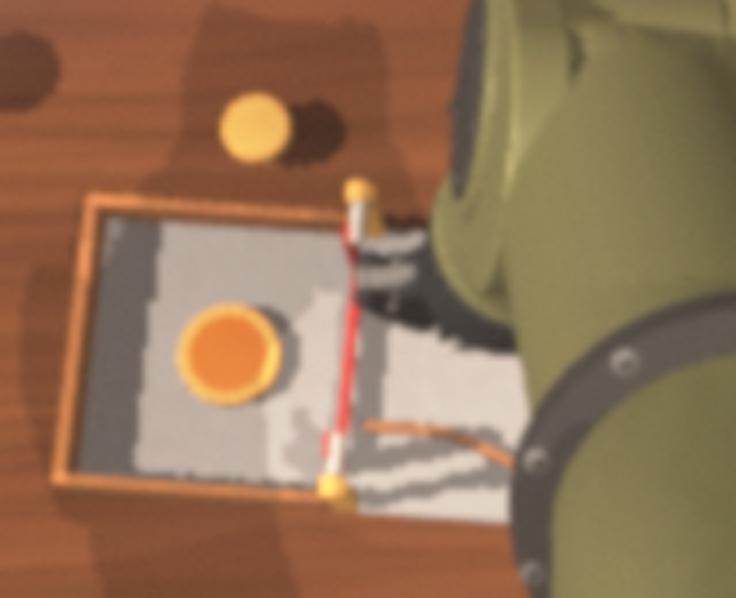

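The flap hangs exactly as it did at the start: the scene view shows the bar at (487,200) in both s2 and s8. The lens lies flat in the tray at (600,305), well clear. The knob and spare look unmoved. Handing in.

Run:
```python
from h import *
p=np.load("p.npy");print(w2ch(p,back("top",(229/4.6+199.6,354/4.6+159.6),.016)),w2ch(p,back("scene",(600/4+239.6,300/4+194.6),.016)))
print(r.get_state()["ft_force"],r.job_done())
```

```text
[72.98284124 -0.19367227 16.        ] [71.29685719 -0.83580621 16.        ]
the job is handed in; nothing more can be done
[ 0.13630038 -0.32618858 -0.69420376] None
```

The lens is through the flap and flat in the tray, the flap has dropped shut behind it, and the job is handed in. It took about 12 s of the 40 s allowed.

- **Push:** I used shut fingers with the jaws in line with the chute, leaning back 10°. The hand then passed between the flap arms and the elbow joints stayed clear of the raised bar. The lens slid steadily at about 55 mm/s down the throat and under the flap. I then drew the fingers straight back and lifted away.
- **Lens position:** the last pictures put its centre at chute x ≈ 72 mm, y ≈ 0. The top camera gave 73 and the scene camera 71. Its trailing edge is at about 44 mm, past the 36 mm limit for the flap's swing.
- **Flap:** it looks the same in the last pictures as at the start, hanging fully shut.
- **Other objects:** the spare and knob look unmoved in the last close-up scene picture. I did not compare the hood, burnisher, jar and driver before and after, but the arm never went near them at low height.
- **Forces:** wrist force readings stayed around 1 N at every check, and the robot was touching nothing at the end.
- **Disagreement:** one wrist-camera reading of the lens early on was about 5 mm off sideways. I put that down to noise in the pose reading, and worked from the fixed cameras' fit.

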